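Rotate the spice jars of the dispenser

TASK

The squat jar on the spice dispenser has run nearly empty, so move the jars round by one place: the middle jar from the low stand goes onto the dispenser, its notch over the key and fully seated, the tall jar moves from the tall stand to the middle of the low stand, and the squat jar ends up in the middle of the tall stand. The cork trivet or any free bit of ledge may serve to park a jar on the way; the jars are glass, so keep them upright and set them down rather than dropping them, leave the rolling pin, the tea strainer and the fan switch as they are, and let go of everything at the end.

Things in the scene. Friction and masses are not known exactly. Their poses are not given: they have to be found in the camera images.
- jar_squat_mid (a point): Lowest jar, nearly empty, at first on the dispenser. Glass jar 64 mm high, about 220 g: round glass body and flat steel lid, both 56 mm across (grip here, any yaw); round steel foot plate 76 mm across, 6 mm thick, with one notch in its edge 16 mm wide, 9.5 mm deep. A 3 mm high dark rib on the lid points to the notch. Point: jar's middle, 32 mm above its underside; z up, x to the notch.
- jar_middle_mid (a point): Middle-sized jar, at first on the low stand. Glass jar 76 mm high, about 320 g: round glass body and flat steel lid, both 56 mm across (grip here, any yaw); round steel foot plate 76 mm across, 6 mm thick, with one notch in its edge 16 mm wide, 9.5 mm deep. A 3 mm high dark rib on the lid points to the notch. Point: jar's middle, 38 mm above its underside; z up, x to the notch.
- jar_tall_mid (a point): Highest jar, full, at first on the tall stand. Glass jar 88 mm high, about 360 g: round glass body and flat steel lid, both 56 mm across (grip here, any yaw); round steel foot plate 76 mm across, 6 mm thick, with one notch in its edge 16 mm wide, 9.5 mm deep. A 3 mm high dark rib on the lid points to the notch. Point: jar's middle, 44 mm above its underside; z up, x to the notch.
- dock (a point): Jar dock on the fixed steel dispenser (130 by 116 mm, top 150 mm high): round collar, 82 mm inside, 92 outside, rim 8 mm above the dock floor. The key stands in it on its +x side: 8 mm wide, 32 to 41 mm from centre, 10 mm high, round top. A seated jar's foot is flat on the floor, jar x along dock x (play 3 mm, 0.1 rad). Point: centre of the dock floor, 154 mm above the ledge; z up, x to the key.
- low_top (a point): Low wooden stand, a fixed square board 120 by 120 mm, its flat top 20 mm above the ledge. The point is the centre of the top; z up, x and y along its edges. A jar may face any way here.
- tall_top (a point): Tall wooden stand, a fixed square board 120 by 120 mm on two side panels, its flat top 70 mm above the ledge. The point is the centre of the top; z up, x and y along its edges. A jar may face any way here.
- trivet_top (a point): Round cork trivet lying fixed on the ledge, 130 mm across, 8 mm thick, empty at the start: room to park one jar. The point is the centre of its top.
- pin_mid (a point): Bystander: wooden rolling pin lying in a low rest along y beyond the stands, barrel 250 mm long and 46 mm thick, 426 mm long with its handles, its top 56 mm above the ledge. The point is its middle. To be left alone.
- strainer_mid (a point): Bystander: small aluminium tea strainer lying loose on the ledge nearer the robot, bowl 68 mm across and 30 mm high, a handle reaching 138 mm from the bowl's centre along its own -x. The point is the centre of the bowl, half-way up. To be left alone.
- fan_switch (a joint): Bystander: small black toggle switch of the exhaust fan on a fixed black block (70 by 50 by 25 mm; toggle tip about 66 mm above the ledge), at the far left of the ledge (about 0.67 m ahead, 0.36 m to the left of the robot). 0 = as found, 1 = thrown over. To be left alone.
Things that resemble listed ones, but are neither listed nor needed, are in the scene too. What is shaped like the part that bears jar_tall_mid but blue, pink or yellow is not meant.

How it is judged:
By the outcome, as a careful person would: the job done as asked, in the order asked, and still so for the second after the job is handed in, with the robot touching nothing.
It also fails if it takes over 120 s, if anything falls off the work surface, if the arm or the gripper's body presses on something with over 40 N, if the wrist force passes 120 N, or if a joint passes its speed limit or range.

ROBOT

A 6-joint arm with a two-finger parallel gripper is mounted at the origin on the work surface. World frame = base frame: x ahead of the robot, y to its left, z up, the work surface at z = 0. Lengths are in m, angles in degrees, forces in N, time in s.
With the tool pointing down it reaches from about 0.325 to 0.85 m from the base axis. Payload 15.5 kg.
Tool frame: the origin (TCP) lies at the very end of the fingers, on their centre line; the grasp point (between the pads) lies 19 mm behind it; y points along the fingers, z is the direction in which the jaws open and shut, and the axes are right-handed (so a half turn about y gives the same grasp; the last joint's range is limited). The gripper opens to 91 mm and grips with 3 to 60 N. Pads are 32 mm wide; open, the fingers measure 118 mm over their backs; the gripper's body (76 mm by 178 mm) begins 60 mm behind the grasp point.
Start: joints at [65.747, 28.281, 77.091, -0, 74.628, -5.472], TCP at [0.201, 0.592, 0.214] pointing down, gripper open.
Joint ranges: [-166.48, 166.48], [-47.26, 123.95], [12.59, 153.08], [-70.14, 250.14], [6.76, 159.57], [-176.63, 176.63]. Speed limits (degrees/s): [108.29, 108.29, 147.25, 172.46, 172.46, 172.46].

INTERFACE

Orientations are given as a 3x3 rotation matrix whose columns are the frame's x, y, z axes.
In Python, from cell import sense, get_image, get_calibration, sign_off gives the robot as it stands. The module is installed in compiled form; this text tells all that it offers.
- The arm moves only by the shell command python3 -m handwheel 'ROWS' [FORCE]. ROWS is JSON, a list of rows, each an object of numbers: "rx", "ry", "rz": the turn, a rotation vector about the tool's x, y, z in units of 5 degrees (1.0 is 5 degrees); "dx", "dy", "dz": the shift along the tool's x, y, z in units of 40 mm (1.0 is 40 mm); "fingers": the opening, from -1 (shut) to 1 (fully open). A call has 1 to 20 rows; each row shifts and turns the commanded pose from where the row before left it, along the tool's axes as they then stand; what a row does not reach is not made up. A row lasts 1/12 s, in which the tool goes at most 41.7 mm and 7.16 degrees, less where a joint would pass 70% of its speed; a pose out of reach is approached as far as the arm can. A call is refused whole if a number of a shift passes 1 or a number of a turn 1, either way. A call with a gripper value outside its range is refused whole. The fingers move at their own pace and stop on an object; FORCE is the grip in N (left out, the last holds). Time passes only in rows, so rows that do not move let the fingers close. It gives the time, the measured TCP pose, the force and the opening at its end, in the units of the state.
- sense(): the state, without advancing time (a new reading comes with each control period).
- get_image(name): name is "scene" or "top"; returns (picture, depth): 420x560x3 uint8, red, green, blue; 420x560 float32, m along the optical axis (not along the pixel's ray), 0 where there is no reading.
- get_calibration(name): a dict with "fx", "fy", "cx", "cy" (pixels), "cam_to_world" (4x4, takes a point from camera to world coordinates). Camera axes: x right, y up, looking along -z (the intrinsics and any distortion apply to the point x, -y, -z); pixel columns grow to the right and rows downward; lengths in m; the calibration is good to about 2 mm. A picture is of the moment at which its call begins. get_calibration takes no time and is no camera call.
- sign_off(): hands the job in, once; it reports no verdict.
The state is a dict: "time_s": time; "joint_pos": joint angles; "qvel": joint speeds; "joint_torque": joint torques, N m; "position": TCP position; "tcp_rot": TCP orientation; "force": force on the tool from outside, world axes, zero at the start; "torque": the same for the moment, N m; "width": finger opening in m.
Only numpy, scipy, OpenCV 4.12 (cv2) and the standard library are available. Lean on these libraries where they do the work, as an engineer would, in place of code of your own. Each camera call takes 0.05 s, during which the arm holds its last target. There are 200 camera calls.

## Working session

There is one attempt and no reset: what is moved stays moved. The work goes in short steps, Python scripts to look and compute and a shell command to move; the robot and the scene stay as the last step left them, time stands still between calls to the robot, and variables do not carry over. Pictures are saved under pics/ and viewed, about 12 in all and at most 16, crops included, and the job is handed in when it is done.

```bash
mkdir -p pics; cat > h.py <<'E'
import numpy as np, cv2
from cell import sense, get_image, get_calibration, sign_off
def grab(n,tag):
    im,d=get_image(n); cv2.imwrite(f'pics/{tag}.png',im[:,:,::-1]); np.save(f'pics/{tag}.npy',d); return im,d
def world(n,d):
    c=get_calibration(n); v,u=np.mgrid[:420,:560]
    P=np.stack([(u-c['cx'])/c['fx']*d,-(v-c['cy'])/c['fy']*d,-d,np.ones_like(d)],-1)
    return (P@np.array(c['cam_to_world']).T)[...,:3]
def ray(n,u,v,z):
    c=get_calibration(n); M=np.array(c['cam_to_world'])
    r=M[:3,:3]@np.array([(u-c['cx'])/c['fx'],-(v-c['cy'])/c['fy'],-1]); o=M[:3,3]
    return o+r*(z-o[2])/r[2]
E
python3 - <<'E'
from h import *
for n in('top','scene'):
    grab(n,n+'0'); c=get_calibration(n); print({k:np.round(v,3).tolist() for k,v in c.items()})
s=sense(); print(s['time_s'],s['position'],np.round(s['tcp_rot'],3).tolist(),s['force'],s['width'])
E
```

```text
{'fx': 473.834, 'fy': 473.834, 'cx': 274.47, 'cy': 209.139, 'cam_to_world': [[0.002, 0.998, -0.066, 0.433], [-1.0, 0.003, 0.007, 0.073], [0.007, 0.066, 0.998, 1.459], [0.0, 0.0, 0.0, 1.0]]}
{'fx': 384.487, 'fy': 384.487, 'cx': 279.375, 'cy': 217.184, 'cam_to_world': [[-0.279, -0.731, 0.623, 1.177], [0.96, -0.207, 0.187, 0.26], [-0.008, 0.65, 0.76, 0.972], [0.0, 0.0, 0.0, 1.0]]}
0.1 [0.20109209 0.5914038  0.21339826] [[0.947, -0.0, 0.322], [-0.322, -0.001, 0.947], [-0.0, -1.0, -0.001]] [-0.55315807 -0.41738413 -0.3957239 ] 0.0911538231867875
```

View pics/top0.png

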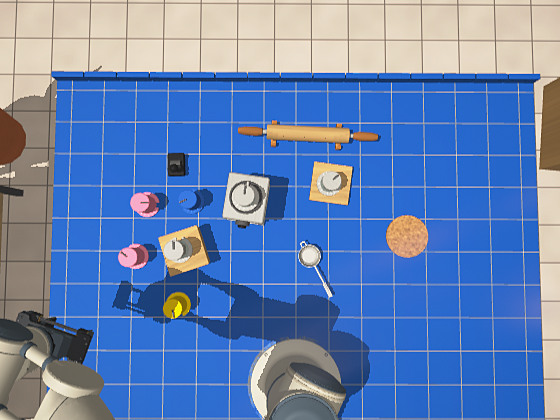

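View pics/scene0.png

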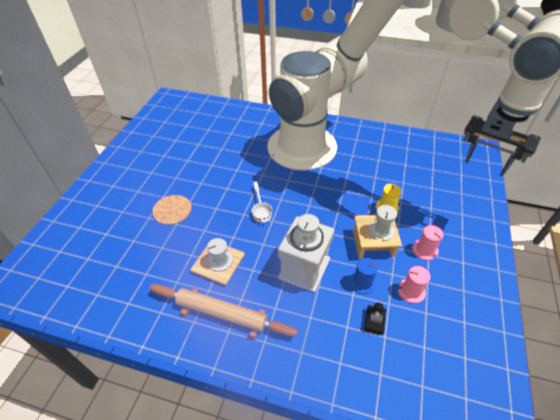

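The top view shows the tall stand with the tall jar at (183,250), the dispenser with the squat jar at (246,197), the low stand with the middle jar at (331,183), the empty trivet at (407,236), and the strainer at (312,258). The pink, blue and yellow vessels are distractors.

```bash
python3 - <<'E'
from h import *
im=cv2.imread('pics/top0.png'); d=np.load('pics/top0.npy'); W=world('top',d)
hsv=cv2.cvtColor(im,cv2.COLOR_BGR2HSV); g=cv2.cvtColor(im,cv2.COLOR_BGR2GRAY)
for nm,(u,v),z in(('squat',(246,197),.218),('mid',(331,183),.096),('tall',(179,250),.158)):
    m=np.zeros(g.shape,bool); m[v-26:v+26,u-26:u+26]=1
    m&=abs(W[...,2]-z)<.008
    q=m.astype(np.uint8); n,l,st,c=cv2.connectedComponentsWithStats(q); k=1+st[1:,4].argmax(); m=l==k
    cn,_=cv2.findContours(m.astype(np.uint8),0,1); (cx,cy),r=cv2.minEnclosingCircle(max(cn,key=cv2.contourArea))
    P=ray('top',cx,cy,z); print(nm,'px',cx,cy,'r',r,'z',np.median(W[m][:,2]),'circ',P.round(4),'mean',W[m].mean(0).round(4))
    inner=cv2.erode(m.astype(np.uint8),np.ones((3,3)))>0
    vv,uu=np.nonzero(inner&(g<110)); 
    R=np.array([ray('top',a,b,z+.003)-P for a,b in zip(uu,vv)])
    if len(R): print('  rib',len(R),R[:,:2].mean(0).round(4),'dir',np.degrees(np.arctan2(*R[:,:2].mean(0)[::-1])).round(1), 'pca',np.linalg.svd(R[:,:2]-R[:,:2].mean(0))[2][0].round(3))
# boards: wood colour
wood=((hsv[...,0]>8)&(hsv[...,0]<24)&(hsv[...,1]>80)&(hsv[...,2]>120)).astype(np.uint8)
for nm,(u,v),z,R in(('low',(331,183),.02,28),('tall',(183,250),.07,34),('trivet',(407,236),.008,28)):
    b=np.zeros_like(wood); b[v-R:v+R,u-R:u+R]=wood[v-R:v+R,u-R:u+R]; 
    if nm!='trivet': b=(b>0)&(abs(W[...,2]-z)<.01); b=b.astype(np.uint8)
    p=cv2.findNonZero(cv2.morphologyEx(b,cv2.MORPH_OPEN,np.ones((2,2)))); (c,s,a)=cv2.minAreaRect(p)
    pts=[ray('top',*x,z) for x in cv2.boxPoints((c,s,a))]
    print(nm,c,s,a,np.mean(pts,0).round(4),np.linalg.norm(pts[0]-pts[1]).round(4),np.linalg.norm(pts[1]-pts[2]).round(4),'edge',np.degrees(np.arctan2(*(pts[1]-pts[0])[1::-1])).round(1))
a=im[165:235,210:290]; b=im[150:220,295:375]; t=im[215:285,140:220]; y=im[230:300,100:180]
cv2.imwrite('pics/c1.png',cv2.resize(np.hstack([a,b,t]),None,fx=3.3,fy=3.3,interpolation=cv2.INTER_CUBIC))
# occupied heights near tall jar
for nm,u,v in(('yellow',177,305),('pinkA',132,256),('pinkB',145,203),('blue',190,201),('strain',311,256),('switch',177,165),('knob',243,225)):
    w=W[v-14:v+14,u-14:u+14].reshape(-1,3); w=w[w[:,2]>.015]; print(nm,w.mean(0).round(3),w[:,2].max().round(3),w.min(0).round(3),w.max(0).round(3))
E
```

```text
squat px 243.92059326171875 195.3540802001953 r 10.569448471069336 z 0.21772182864525713 circ [0.5514 0.1444 0.218 ] mean [0.5514 0.1445 0.2179]
  rib 12 [ 0.014 -0.002] dir -8.2 pca [-0.981  0.196]
mid px 331.4117736816406 180.5294189453125 r 9.602931022644043 z 0.09613979843179665 circ [ 0.6069 -0.1016  0.096 ] mean [ 0.6067 -0.1013  0.0962]
  rib 7 [ 0.0108 -0.0109] dir -45.4 pca [-0.677  0.736]
tall px 173.5 250.0 r 10.547611236572266 z 0.15725886503375897 circ [0.4066 0.3391 0.158 ] mean [0.4056 0.3393 0.1573]
  rib 14 [ 0.0136 -0.0004] dir -1.6 pca [-1.    -0.017]
low (331.4831237792969, 183.9976806640625) (39.07830047607422, 38.46343231201172) 7.853313446044922 [ 0.6061 -0.1115  0.02  ] 0.1184 0.1197 edge -8.0
tall (184.2437744140625, 251.58010864257812) (40.386436462402344, 41.04264450073242) 72.6459732055664 [0.4005 0.3257 0.07  ] 0.1194 0.1179 edge -72.4
trivet (407.5, 236.5) (41.0, 41.0) 90.0 [ 0.4466 -0.3451  0.008 ] 0.1262 0.1254 edge -89.8
yellow [0.242 0.35  0.082] 1.459 [0.211 0.073 0.015] [0.433 0.381 1.459]
pinkA [0.386 0.473 0.097] 1.459 [0.357 0.073 0.016] [0.433 0.514 1.459]
pinkB [0.54  0.445 0.088] 1.459 [0.433 0.073 0.017] [0.57  0.48  1.459]
blue [0.55  0.311 0.092] 1.459 [0.433 0.073 0.017] [0.58  0.344 1.459]
strain [ 0.388 -0.043  0.025] 0.037 [ 0.348 -0.075  0.015] [ 0.429 -0.008  0.037]
switch [0.662 0.361 0.039] 1.459 [0.433 0.073 0.015] [0.7   0.389 1.459]
knob [0.495 0.15  0.154] 1.459 [0.433 0.073 0.019] [0.515 0.192 1.459]
```

View pics/c1.png

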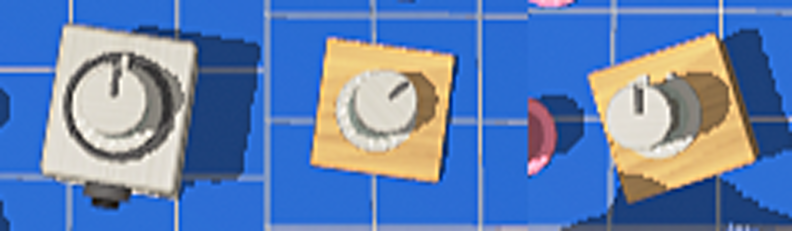

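Rough positions (heights match the expected 0.218, 0.096 and 0.158): squat (0.551,0.144), middle (0.607,-0.102), tall (0.406,0.339). The board centres are low (0.606,-0.1115), tall (0.4005,0.326) and trivet (0.447,-0.345).

Candidates for the tall jar's support are the wooden stand at (183,250) and the blue, pink and yellow vessels. The wooden stand fits: 120 mm square with its top at 70 mm, bearing the steel-lidded jar. The enlarged crop confirms this.

The order is squat to trivet, middle to dock, tall to low stand, squat to tall stand. First I move above the squat jar with the tool's axes set along the world's.

```bash
python3 -m handwheel '[{"ry":-0.94,"dy":-0.55,"fingers":1},{"ry":-0.94,"dy":-0.55,"fingers":1},{"ry":-0.94,"dy":-0.55,"fingers":1},{"ry":-0.94,"dy":-0.55,"fingers":1},{"dx":0.5,"dz":-0.64,"fingers":1},{"dx":0.5,"dz":-0.64,"fingers":1},{"dx":0.5,"dz":-0.64,"fingers":1},{"dx":0.5,"dz":-0.64,"fingers":1},{"dx":0.5,"dz":-0.64,"fingers":1},{"dx":0.5,"dz":-0.64,"fingers":1},{"dx":0.5,"dz":-0.64,"fingers":1},{"dx":0.5,"dz":-0.64,"fingers":1},{"dx":0.5,"dz":-0.64,"fingers":1},{"dx":0.5,"dz":-0.64,"fingers":1}]' 20
python3 -c "
from h import *
s=sense();print(np.round(s['tcp_rot'],3).tolist())"
```

```text
[[0.947, -0.0, 0.322], [-0.322, -0.001, 0.947], [-0.0, -1.0, -0.001]]validation failed for argument at $[0]...
```

```bash
python3 -m handwheel '[{"rx":0,"ry":-0.94,"rz":0,"dx":0,"dy":-0.55,"dz":0,"fingers":1}]' 20; echo; python3 -m handwheel --help | head -20
python3 -c "
from h import *
s=sense();print(s['time_s'],s['position'],np.round(s['tcp_rot'],3).tolist())"
```

```text
time_s: 0.18
position: [0.2004, 0.5897, 0.2322]
tcp_rot: [[0.97, -0.003, 0.245], [-0.245, -0.006, 0.97], [-0.001, -1.0, -0.007]]
force: [-0.5, -1.2, -0.6]
width: 0.0912

0.1833 [0.20035487 0.58972857 0.23215226] [[0.97, -0.003, 0.245], [-0.245, -0.006, 0.97], [-0.001, -1.0, -0.007]]invalid input: not JSON, or not a number
```

All seven keys are required in each row.

```bash
python3 -m handwheel '[{"rx":0,"ry":-0.94,"rz":0,"dx":0,"dy":-0.55,"dz":0,"fingers":1},{"rx":0,"ry":-0.94,"rz":0,"dx":0,"dy":-0.55,"dz":0,"fingers":1},{"rx":0,"ry":-0.94,"rz":0,"dx":0,"dy":-0.55,"dz":0,"fingers":1},{"rx":0,"ry":0,"rz":0,"dx":0.6,"dy":0,"dz":-0.75,"fingers":1},{"rx":0,"ry":0,"rz":0,"dx":0.6,"dy":0,"dz":-0.75,"fingers":1},{"rx":0,"ry":0,"rz":0,"dx":0.6,"dy":0,"dz":-0.75,"fingers":1},{"rx":0,"ry":0,"rz":0,"dx":0.6,"dy":0,"dz":-0.75,"fingers":1},{"rx":0,"ry":0,"rz":0,"dx":0.6,"dy":0,"dz":-0.75,"fingers":1},{"rx":0,"ry":0,"rz":0,"dx":0.6,"dy":0,"dz":-0.75,"fingers":1},{"rx":0,"ry":0,"rz":0,"dx":0.6,"dy":0,"dz":-0.75,"fingers":1},{"rx":0,"ry":0,"rz":0,"dx":0.6,"dy":0,"dz":-0.75,"fingers":1},{"rx":0,"ry":0,"rz":0,"dx":0.6,"dy":0,"dz":-0.75,"fingers":1},{"rx":0,"ry":0,"rz":0,"dx":0.6,"dy":0,"dz":-0.75,"fingers":1},{"rx":0,"ry":0,"rz":0,"dx":0.6,"dy":0,"dz":-0.75,"fingers":1},{"rx":0,"ry":0,"rz":0,"dx":0.6,"dy":0,"dz":-0.75,"fingers":1},{"rx":0,"ry":0,"rz":0,"dx":0,"dy":0,"dz":0,"fingers":1},{"rx":0,"ry":0,"rz":0,"dx":0,"dy":0,"dz":0,"fingers":1},{"rx":0,"ry":0,"rz":0,"dx":0,"dy":0,"dz":0,"fingers":1}]' 20
```

```text
time_s: 1.68
position: [0.489, 0.2318, 0.3016]
tcp_rot: [[1.0, -0.001, 0.0], [-0.0, 0.0, 1.0], [-0.001, -1.0, 0.0]]
force: [-0.5, 0.0, -0.6]
width: 0.0915
```

```bash
python3 -m handwheel '[{"rx":0,"ry":0,"rz":0,"dx":0.52,"dy":0,"dz":-0.728,"fingers":1},{"rx":0,"ry":0,"rz":0,"dx":0.52,"dy":0,"dz":-0.728,"fingers":1},{"rx":0,"ry":0,"rz":0,"dx":0.52,"dy":0,"dz":-0.728,"fingers":1},{"rx":0,"ry":0,"rz":0,"dx":0,"dy":0,"dz":0,"fingers":1},{"rx":0,"ry":0,"rz":0,"dx":0,"dy":0.58,"dz":0,"fingers":1},{"rx":0,"ry":0,"rz":0,"dx":0,"dy":0.58,"dz":0,"fingers":1},{"rx":0,"ry":0,"rz":0,"dx":0,"dy":0.58,"dz":0,"fingers":1},{"rx":0,"ry":0,"rz":0,"dx":0,"dy":0.58,"dz":0,"fingers":1},{"rx":0,"ry":0,"rz":0,"dx":0,"dy":0.58,"dz":0,"fingers":1},{"rx":0,"ry":0,"rz":0,"dx":0,"dy":0,"dz":0,"fingers":1},{"rx":0,"ry":0,"rz":0,"dx":0,"dy":0,"dz":0,"fingers":1}]' 20
python3 -m handwheel '[{"rx":0,"ry":0,"rz":0,"dx":0,"dy":0,"dz":0,"fingers":0.3},{"rx":0,"ry":0,"rz":0,"dx":0,"dy":0,"dz":0,"fingers":0.25},{"rx":0,"ry":0,"rz":0,"dx":0,"dy":0,"dz":0,"fingers":-1},{"rx":0,"ry":0,"rz":0,"dx":0,"dy":0,"dz":0,"fingers":-1},{"rx":0,"ry":0,"rz":0,"dx":0,"dy":0,"dz":0,"fingers":-1},{"rx":0,"ry":0,"rz":0,"dx":0,"dy":0,"dz":0,"fingers":-1},{"rx":0,"ry":0,"rz":0,"dx":0,"dy":0,"dz":0,"fingers":-1},{"rx":0,"ry":0,"rz":0,"dx":0,"dy":0,"dz":0,"fingers":-1}]' 20
```

```text
time_s: 2.6
position: [0.5508, 0.1455, 0.1856]
tcp_rot: [[1.0, -0.002, -0.002], [0.002, -0.0, 1.0], [-0.002, -1.0, -0.0]]
force: [0.2, 0.6, 0.6]
width: 0.0913
time_s: 3.27
position: [0.552, 0.1446, 0.1864]
tcp_rot: [[1.0, 0.001, -0.0], [0.0, 0.0, 1.0], [0.001, -1.0, 0.0]]
force: [-1.6, 1.1, 6.5]
width: 0.0555
```

```bash
python3 -m handwheel '[{"rx":0,"ry":0,"rz":0,"dx":0,"dy":-0.1,"dz":0,"fingers":-1},{"rx":0,"ry":0,"rz":0,"dx":0,"dy":-0.2,"dz":0,"fingers":-1},{"rx":0,"ry":0,"rz":0,"dx":0,"dy":-0.3,"dz":0,"fingers":-1},{"rx":0,"ry":0,"rz":0,"dx":0,"dy":-0.4,"dz":0,"fingers":-1},{"rx":0,"ry":0,"rz":0,"dx":0,"dy":-0.4,"dz":0,"fingers":-1},{"rx":0,"ry":0,"rz":0,"dx":0,"dy":-0.4,"dz":0,"fingers":-1},{"rx":0,"ry":0,"rz":0,"dx":0,"dy":-0.2,"dz":0,"fingers":-1},{"rx":0,"ry":0,"rz":0,"dx":0,"dy":0,"dz":0,"fingers":-1}]'
python3 -m handwheel '[{"rx":0,"ry":0,"rz":0,"dx":-0.07,"dy":0,"dz":-0.3,"fingers":-1},{"rx":0,"ry":0,"rz":0,"dx":-0.13,"dy":0,"dz":-0.62,"fingers":-1},{"rx":0,"ry":0,"rz":0,"dx":-0.13,"dy":0,"dz":-0.62,"fingers":-1},{"rx":0,"ry":0,"rz":0,"dx":-0.13,"dy":0,"dz":-0.62,"fingers":-1},{"rx":0,"ry":0,"rz":0,"dx":-0.13,"dy":0,"dz":-0.62,"fingers":-1},{"rx":0,"ry":0,"rz":0,"dx":-0.13,"dy":0,"dz":-0.62,"fingers":-1},{"rx":0,"ry":0,"rz":0,"dx":-0.13,"dy":0,"dz":-0.62,"fingers":-1},{"rx":0,"ry":0,"rz":0,"dx":-0.13,"dy":0,"dz":-0.62,"fingers":-1},{"rx":0,"ry":0,"rz":0,"dx":-0.13,"dy":0,"dz":-0.62,"fingers":-1},{"rx":0,"ry":0,"rz":0,"dx":-0.13,"dy":0,"dz":-0.62,"fingers":-1},{"rx":0,"ry":0,"rz":0,"dx":-0.13,"dy":0,"dz":-0.62,"fingers":-1},{"rx":0,"ry":0,"rz":0,"dx":-0.13,"dy":0,"dz":-0.62,"fingers":-1},{"rx":0,"ry":0,"rz":0,"dx":-0.13,"dy":0,"dz":-0.62,"fingers":-1},{"rx":0,"ry":0,"rz":0,"dx":-0.13,"dy":0,"dz":-0.62,"fingers":-1},{"rx":0,"ry":0,"rz":0,"dx":-0.13,"dy":0,"dz":-0.62,"fingers":-1},{"rx":0,"ry":0,"rz":0,"dx":-0.13,"dy":0,"dz":-0.62,"fingers":-1},{"rx":0,"ry":0,"rz":0,"dx":-0.13,"dy":0,"dz":-0.62,"fingers":-1},{"rx":0,"ry":0,"rz":0,"dx":-0.13,"dy":0,"dz":-0.62,"fingers":-1},{"rx":0,"ry":0,"rz":0,"dx":-0.13,"dy":0,"dz":-0.62,"fingers":-1},{"rx":0,"ry":0,"rz":0,"dx":-0.13,"dy":0,"dz":-0.62,"fingers":-1}]'
python3 -m handwheel '[{"rx":0,"ry":0,"rz":0,"dx":0,"dy":0,"dz":-0.2,"fingers":-1},{"rx":0,"ry":0,"rz":0,"dx":0,"dy":0,"dz":0,"fingers":-1},{"rx":0,"ry":0,"rz":0,"dx":0,"dy":0,"dz":0,"fingers":-1}]'
python3 -c "
from h import *
grab('top','t1'); grab('scene','s1')
im=cv2.imread('pics/t1.png'); a=cv2.resize(im[160:240,205:295],None,fx=5,fy=5,interpolation=cv2.INTER_CUBIC);cv2.imwrite('pics/c2.png',a)
im=cv2.imread('pics/s1.png'); cv2.imwrite('pics/s1c.png',cv2.resize(im[130:290,60:340],None,fx=2.5,fy=2.5))"
```

```text
time_s: 3.93
position: [0.5526, 0.1446, 0.2679]
tcp_rot: [[1.0, 0.003, -0.0], [0.0, 0.0, 1.0], [0.003, -1.0, 0.0]]
force: [0.6, 0.0, -0.9]
width: 0.0561
time_s: 5.6
position: [0.4488, -0.3399, 0.2648]
tcp_rot: [[1.0, -0.002, -0.0], [0.0, 0.001, 1.0], [-0.002, -1.0, 0.001]]
force: [0.8, 0.2, -1.7]
width: 0.0556
time_s: 5.85
position: [0.4496, -0.3465, 0.265]
tcp_rot: [[1.0, -0.001, 0.001], [-0.001, 0.001, 1.0], [-0.001, -1.0, 0.001]]
force: [0.6, -0.1, -1.9]
width: 0.0557
```

View pics/c2.png

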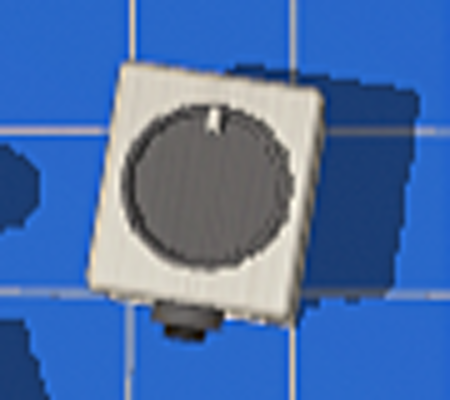

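View pics/s1c.png

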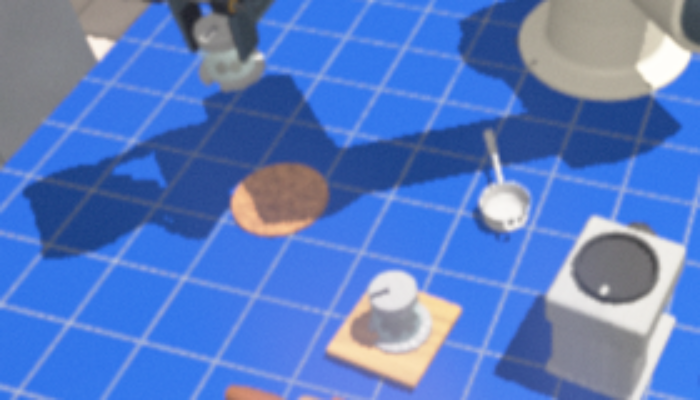

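The dock crop shows the dark round floor with the key at the top, about (215,118) in the crop (top view (248,184)). The scene view shows the squat jar held upright with the trivet free. Next I lower the jar onto the trivet and measure the dock.

```bash
python3 -m handwheel '[{"rx":0,"ry":0,"rz":0,"dx":-0.06,"dy":0.3,"dz":0.03,"fingers":-1},{"rx":0,"ry":0,"rz":0,"dx":0,"dy":0.6,"dz":0,"fingers":-1},{"rx":0,"ry":0,"rz":0,"dx":0,"dy":0.6,"dz":0,"fingers":-1},{"rx":0,"ry":0,"rz":0,"dx":0,"dy":0.6,"dz":0,"fingers":-1},{"rx":0,"ry":0,"rz":0,"dx":0,"dy":0.6,"dz":0,"fingers":-1},{"rx":0,"ry":0,"rz":0,"dx":0,"dy":0.6,"dz":0,"fingers":-1},{"rx":0,"ry":0,"rz":0,"dx":0,"dy":0.6,"dz":0,"fingers":-1},{"rx":0,"ry":0,"rz":0,"dx":0,"dy":0.6,"dz":0,"fingers":-1},{"rx":0,"ry":0,"rz":0,"dx":0,"dy":0.4,"dz":0,"fingers":-1},{"rx":0,"ry":0,"rz":0,"dx":0,"dy":0.3,"dz":0,"fingers":-1},{"rx":0,"ry":0,"rz":0,"dx":0,"dy":0.2,"dz":0,"fingers":-1},{"rx":0,"ry":0,"rz":0,"dx":0,"dy":0.1,"dz":0,"fingers":-1},{"rx":0,"ry":0,"rz":0,"dx":0,"dy":0,"dz":0,"fingers":-1},{"rx":0,"ry":0,"rz":0,"dx":0,"dy":0,"dz":0,"fingers":-1}]'
cat > m.py <<'E'
from h import *
im=cv2.imread('pics/t1.png'); g=cv2.cvtColor(im,cv2.COLOR_BGR2GRAY); hsv=cv2.cvtColor(im,cv2.COLOR_BGR2HSV)
d=np.load('pics/t1.npy'); W=world('top',d)
S=6; x0,y0=205,160; big=cv2.resize(g[160:240,205:295],None,fx=S,fy=S,interpolation=cv2.INTER_CUBIC)
hs=cv2.resize(hsv[160:240,205:295],None,fx=S,fy=S,interpolation=cv2.INTER_LINEAR)
to=lambda p,z: ray('top',(p[0]+.5)/S-.5+x0,(p[1]+.5)/S-.5+y0,z)
m=((hs[...,1]<70)&(big<140)).astype(np.uint8); n,l,st,c=cv2.connectedComponentsWithStats(m); k=1+st[1:,4].argmax(); q=(l==k).astype(np.uint8)
cn=max(cv2.findContours(q,0,1)[0],key=cv2.contourArea); h=cv2.convexHull(cn)
(cc,s,a)=cv2.fitEllipse(h); print('ring px',cc,s); ring=to(cc,.160); print('ring',ring.round(4),'dia mm',np.array(s)/S/473.8*1.3*1000)
white=((big>160)&(hs[...,1]<70)).astype(np.uint8)&cv2.drawContours(np.zeros_like(q),[h],-1,1,-1)
n,l,st,c=cv2.connectedComponentsWithStats(white)
for i in range(1,n):
    if st[i,4]>30: P=to(c[i],.164); v=P-ring; print('key',c[i],st[i],P.round(4),np.hypot(*v[:2]).round(4),np.degrees(np.arctan2(v[1],v[0])).round(1))
# dispenser top square
t=((hs[...,1]<70)&(big>140)).astype(np.uint8)|cv2.drawContours(np.zeros_like(q),[h],-1,1,-1)
Wz=cv2.resize(W[160:240,205:295,2].astype(np.float32),None,fx=S,fy=S,interpolation=0); t=t&((Wz>.14)).astype(np.uint8)
n,l,st,c=cv2.connectedComponentsWithStats(t);k=1+st[1:,4].argmax()
r=cv2.minAreaRect(cv2.findNonZero((l==k).astype(np.uint8))); B=[to(p,.15) for p in cv2.boxPoints(r)]
print('box',np.mean(B,0).round(4),[np.linalg.norm(B[i]-B[i-1]).round(4) for i in(1,2)],[np.degrees(np.arctan2(*(B[i]-B[i-1])[1::-1])).round(1) for i in (1,2)])
E
python3 m.py
```

```text
time_s: 7.12
position: [0.4482, -0.3455, 0.0464]
tcp_rot: [[1.0, 0.0, -0.001], [0.001, -0.0, 1.0], [0.0, -1.0, -0.0]]
force: [0.1, 0.6, -1.9]
width: 0.0557
ring px (248.77598571777344, 223.25067138671875) (201.5259246826172, 208.2121124267578)
ring [0.5529 0.1419 0.16  ] dia mm [92.15692349 95.21448788]
key [255.71875    143.19444444] [249 130  14  28 288] [0.5894 0.1387 0.164 ] 0.0366 -4.9
key [348.35185185 199.35185185] [347 187   5  23  54] [0.5637 0.0962 0.164 ] 0.0469 -76.8
box [0.5512 0.1445 0.15  ] [np.float64(0.1315), np.float64(0.1138)] [np.float64(-8.6), np.float64(-99.0)]
```

Three estimates agree on the dock at (0.5514,0.1445) with yaw about -8.5°: the seated jar's lid, the dispenser top rectangle, and the key direction from that centre. The ring fit is about 3 mm off because of shading. Now I set the squat jar down.

```bash
python3 -m handwheel '[{"rx":0,"ry":0,"rz":0,"dx":0,"dy":0.07,"dz":0,"fingers":-1},{"rx":0,"ry":0,"rz":0,"dx":0,"dy":0.06,"dz":0,"fingers":-1},{"rx":0,"ry":0,"rz":0,"dx":0,"dy":0.03,"dz":0,"fingers":-1},{"rx":0,"ry":0,"rz":0,"dx":0,"dy":0,"dz":0,"fingers":-1},{"rx":0,"ry":0,"rz":0,"dx":0,"dy":0,"dz":0,"fingers":-1}]'
```

```text
time_s: 7.53
position: [0.4482, -0.3458, 0.0402]
tcp_rot: [[1.0, 0.001, -0.0], [0.0, -0.001, 1.0], [0.001, -1.0, -0.001]]
force: [-0.9, 1.3, 7.1]
width: 0.0552
```

```bash
python3 -m handwheel '[{"rx":0,"ry":0,"rz":0,"dx":0,"dy":0,"dz":0,"fingers":0.35},{"rx":0,"ry":0,"rz":0,"dx":0,"dy":0,"dz":0,"fingers":0.6},{"rx":0,"ry":0,"rz":0,"dx":0,"dy":0,"dz":0,"fingers":1},{"rx":0,"ry":0,"rz":0,"dx":0,"dy":0,"dz":0,"fingers":1},{"rx":0,"ry":0,"rz":0,"dx":0,"dy":-0.2,"dz":0,"fingers":1},{"rx":0,"ry":0,"rz":0,"dx":0,"dy":-0.5,"dz":0,"fingers":1},{"rx":0,"ry":0,"rz":0,"dx":0,"dy":-0.8,"dz":0,"fingers":1},{"rx":0,"ry":0,"rz":0,"dx":0,"dy":-0.8,"dz":0,"fingers":1},{"rx":0,"ry":0,"rz":0,"dx":0,"dy":-0.8,"dz":0,"fingers":1},{"rx":0,"ry":0,"rz":0,"dx":0.65,"dy":0,"dz":0.7,"fingers":1},{"rx":0,"ry":0,"rz":0,"dx":0.65,"dy":0,"dz":0.7,"fingers":1},{"rx":0,"ry":0,"rz":0,"dx":0,"dy":0,"dz":0,"fingers":1}]'
cat > rib.py <<'E'
from h import *
def rib(tag,n,c,z,r=.025):
    im=cv2.imread(f'pics/{tag}.png'); g=cv2.cvtColor(im,cv2.COLOR_BGR2GRAY).astype(np.float32)
    R=np.array([[*ray(n,u,v,z+.003)[:2],g[v,u]] for v in range(420) for u in range(560) if 1]) if 0 else None
    # rectify the lid plane at 0.5 mm per pixel
    cal=get_calibration(n); M=np.linalg.inv(np.array(cal['cam_to_world']))
    X,Y=np.meshgrid(c[0]+np.arange(-70,71)*.0005,c[1]+np.arange(-70,71)*.0005)
    p=np.stack([X,Y,np.full_like(X,z+.001),np.ones_like(X)],-1)@M.T
    u=cal['cx']+cal['fx']*p[...,0]/-p[...,2]; v=cal['cy']+cal['fy']*-p[...,1]/-p[...,2]
    T=cv2.remap(g,u.astype(np.float32),v.astype(np.float32),cv2.INTER_CUBIC)
    dx,dy=X-c[0],Y-c[1]; k=np.hypot(dx,dy)<r; bg=np.median(T[k]); w=np.where(k,np.clip(bg*.85-T,0,None),0)
    mx,my=(w*dx).sum()/w.sum(),(w*dy).sum()/w.sum()
    C=np.cov(np.stack([dx[k],dy[k]]),aweights=w[k]); e,V=np.linalg.eigh(C); a=V[:,1]*np.sign(V[:,1]@[mx,my])
    print(tag,n,'centroid',round(mx,4),round(my,4),'dir',np.degrees(np.arctan2(my,mx)).round(1),'axis',np.degrees(np.arctan2(a[1],a[0])).round(1),'bg',bg)
E
python3 - <<'E'
from rib import *
for t,n in(('top0','top'),('t1','top'),('scene0','scene'),('s1','scene')):
    rib(t,n,(.607,-.1015),.096,.022)
for t,n in(('top0','top'),('scene0','scene')): rib(t,n,(.5514,.1445),.218,.022)
im=cv2.imread('pics/top0.png'); d=np.load('pics/top0.npy'); W=world('top',d)
for t in('top0','t1'):
    W=world('top',np.load(f'pics/{t}.npy')); m=(abs(W[...,2]-.097)<.006)&(np.hypot(W[...,0]-.607,W[...,1]+.1015)<.04); p=W[m]; print(m.sum(),p.mean(0).round(4),p.min(0).round(4),p.max(0).round(4))
E
```

```text
time_s: 8.53
position: [0.5033, -0.2859, 0.1649]
tcp_rot: [[1.0, 0.003, -0.003], [0.003, 0.0, 1.0], [0.003, -1.0, 0.0]]
force: [-0.9, 0.3, -0.3]
width: 0.0912
top0 top centroid 0.0098 -0.0101 dir -45.9 axis -48.3 bg 216.29753
t1 top centroid 0.0098 -0.0101 dir -45.8 axis -48.3 bg 207.03017
scene0 scene centroid 0.0102 -0.0071 dir -35.0 axis -49.8 bg 227.74405
s1 scene centroid 0.0103 -0.0073 dir -35.3 axis -49.6 bg 232.47441
top0 top centroid 0.0129 -0.0015 dir -6.7 axis -5.6 bg 217.82892
scene0 scene centroid 0.0131 0.0011 dir 4.8 axis 18.7 bg 230.5211
278 [ 0.6066 -0.1009  0.0962] [ 0.5788 -0.1298  0.0911] [ 0.6323 -0.0742  0.1029]
270 [ 0.6069 -0.1013  0.0963] [ 0.5793 -0.1297  0.0911] [ 0.6324 -0.0745  0.103 ]
```

The middle jar's notch points to about -47.5° and the dock to about -8.5°. I grasp with the tool turned 39.5° so that turning back to world-aligned axes puts the notch on the key.

```bash
python3 -m handwheel '[{"rx":0,"ry":0,"rz":0,"dx":0.37,"dy":0,"dz":0.66,"fingers":1},{"rx":0,"ry":0,"rz":0,"dx":0.37,"dy":0,"dz":0.66,"fingers":1},{"rx":0,"ry":0,"rz":0,"dx":0.37,"dy":0,"dz":0.66,"fingers":1},{"rx":0,"ry":0,"rz":0,"dx":0.37,"dy":0,"dz":0.66,"fingers":1},{"rx":0,"ry":0,"rz":0,"dx":0.37,"dy":0,"dz":0.66,"fingers":1},{"rx":0,"ry":0,"rz":0,"dx":0.37,"dy":0,"dz":0.66,"fingers":1},{"rx":0,"ry":0,"rz":0,"dx":0.37,"dy":0,"dz":0.65,"fingers":1},{"rx":0,"ry":0.79,"rz":0,"dx":0,"dy":0,"dz":0,"fingers":1},{"rx":0,"ry":0.79,"rz":0,"dx":0,"dy":0,"dz":0,"fingers":1},{"rx":0,"ry":0.79,"rz":0,"dx":0,"dy":0,"dz":0,"fingers":1},{"rx":0,"ry":0.79,"rz":0,"dx":0,"dy":0,"dz":0,"fingers":1},{"rx":0,"ry":0.79,"rz":0,"dx":0,"dy":0,"dz":0,"fingers":1},{"rx":0,"ry":0.79,"rz":0,"dx":0,"dy":0,"dz":0,"fingers":1},{"rx":0,"ry":0.79,"rz":0,"dx":0,"dy":0,"dz":0,"fingers":1},{"rx":0,"ry":0.79,"rz":0,"dx":0,"dy":0,"dz":0,"fingers":1},{"rx":0,"ry":0.79,"rz":0,"dx":0,"dy":0,"dz":0,"fingers":1},{"rx":0,"ry":0.79,"rz":0,"dx":0,"dy":0,"dz":0,"fingers":1},{"rx":0,"ry":0,"rz":0,"dx":0,"dy":0,"dz":0,"fingers":1},{"rx":0,"ry":0,"rz":0,"dx":0,"dy":0,"dz":0,"fingers":1}]'
```

```text
time_s: 10.12
position: [0.6034, -0.1051, 0.1639]
tcp_rot: [[0.773, 0.0, 0.634], [-0.634, -0.0, 0.773], [0.0, -1.0, -0.0]]
force: [-0.1, 0.3, -0.8]
width: 0.0912
```

```bash
python3 -m handwheel '[{"rx":0,"ry":0,"rz":0,"dx":0.01,"dy":0,"dz":0.12,"fingers":1},{"rx":0,"ry":0,"rz":0,"dx":0,"dy":0.5,"dz":0,"fingers":1},{"rx":0,"ry":0,"rz":0,"dx":0,"dy":0.5,"dz":0,"fingers":1},{"rx":0,"ry":0,"rz":0,"dx":0,"dy":0.5,"dz":0,"fingers":1},{"rx":0,"ry":0,"rz":0,"dx":0,"dy":0.5,"dz":0,"fingers":1},{"rx":0,"ry":0,"rz":0,"dx":0,"dy":0.5,"dz":0,"fingers":1},{"rx":0,"ry":0,"rz":0,"dx":0,"dy":0,"dz":0,"fingers":1},{"rx":0,"ry":0,"rz":0,"dx":0,"dy":0,"dz":0,"fingers":0.5},{"rx":0,"ry":0,"rz":0,"dx":0,"dy":0,"dz":0,"fingers":0.25},{"rx":0,"ry":0,"rz":0,"dx":0,"dy":0,"dz":0,"fingers":-1},{"rx":0,"ry":0,"rz":0,"dx":0,"dy":0,"dz":0,"fingers":-1},{"rx":0,"ry":0,"rz":0,"dx":0,"dy":0,"dz":0,"fingers":-1},{"rx":0,"ry":0,"rz":0,"dx":0,"dy":0,"dz":0,"fingers":-1},{"rx":0,"ry":0,"rz":0,"dx":0,"dy":0,"dz":0,"fingers":-1}]' 25
python3 -m handwheel '[{"rx":0,"ry":0,"rz":0,"dx":0,"dy":-0.1,"dz":0,"fingers":-1},{"rx":0,"ry":0,"rz":0,"dx":0,"dy":-0.3,"dz":0,"fingers":-1},{"rx":0,"ry":0,"rz":0,"dx":0,"dy":-0.5,"dz":0,"fingers":-1},{"rx":0,"ry":0,"rz":0,"dx":0,"dy":-0.6,"dz":0,"fingers":-1},{"rx":0,"ry":0,"rz":0,"dx":0,"dy":-0.6,"dz":0,"fingers":-1},{"rx":0,"ry":0,"rz":0,"dx":0,"dy":-0.6,"dz":0,"fingers":-1},{"rx":0,"ry":0,"rz":0,"dx":0,"dy":-0.6,"dz":0,"fingers":-1},{"rx":0,"ry":0,"rz":0,"dx":0,"dy":-0.6,"dz":0,"fingers":-1},{"rx":0,"ry":0,"rz":0,"dx":0,"dy":-0.6,"dz":0,"fingers":-1},{"rx":0,"ry":0,"rz":0,"dx":0,"dy":-0.3,"dz":0,"fingers":-1},{"rx":0,"ry":0,"rz":0,"dx":0,"dy":0,"dz":0,"fingers":-1}]'
```

```text
time_s: 11.28
position: [0.6073, -0.1017, 0.0643]
tcp_rot: [[0.772, 0.001, 0.636], [-0.636, -0.0, 0.772], [0.001, -1.0, 0.001]]
force: [0.0, 2.0, 7.0]
width: 0.0557
time_s: 12.2
position: [0.6079, -0.102, 0.2594]
tcp_rot: [[0.772, 0.005, 0.636], [-0.636, -0.001, 0.772], [0.005, -1.0, 0.002]]
force: [0.6, -0.4, -3.5]
width: 0.0557
```

```bash
python3 -m handwheel '[{"rx":0,"ry":-0.79,"rz":0,"dx":0,"dy":0,"dz":0,"fingers":-1},{"rx":0,"ry":-0.79,"rz":0,"dx":0,"dy":0,"dz":0,"fingers":-1},{"rx":0,"ry":-0.79,"rz":0,"dx":0,"dy":0,"dz":0,"fingers":-1},{"rx":0,"ry":-0.79,"rz":0,"dx":0,"dy":0,"dz":0,"fingers":-1},{"rx":0,"ry":-0.79,"rz":0,"dx":0,"dy":0,"dz":0,"fingers":-1},{"rx":0,"ry":-0.79,"rz":0,"dx":0,"dy":0,"dz":0,"fingers":-1},{"rx":0,"ry":-0.79,"rz":0,"dx":0,"dy":0,"dz":0,"fingers":-1},{"rx":0,"ry":-0.79,"rz":0,"dx":0,"dy":0,"dz":0,"fingers":-1},{"rx":0,"ry":-0.79,"rz":0,"dx":0,"dy":0,"dz":0,"fingers":-1},{"rx":0,"ry":-0.79,"rz":0,"dx":0,"dy":0,"dz":0,"fingers":-1}]'
python3 -m handwheel '[{"rx":0,"ry":0,"rz":0,"dx":-0.07,"dy":0,"dz":0.3,"fingers":-1},{"rx":0,"ry":0,"rz":0,"dx":-0.14,"dy":0,"dz":0.61,"fingers":-1},{"rx":0,"ry":0,"rz":0,"dx":-0.14,"dy":0,"dz":0.61,"fingers":-1},{"rx":0,"ry":0,"rz":0,"dx":-0.14,"dy":0,"dz":0.61,"fingers":-1},{"rx":0,"ry":0,"rz":0,"dx":-0.14,"dy":0,"dz":0.61,"fingers":-1},{"rx":0,"ry":0,"rz":0,"dx":-0.14,"dy":0,"dz":0.61,"fingers":-1},{"rx":0,"ry":0,"rz":0,"dx":-0.14,"dy":0,"dz":0.61,"fingers":-1},{"rx":0,"ry":0,"rz":0,"dx":-0.14,"dy":0,"dz":0.61,"fingers":-1},{"rx":0,"ry":0,"rz":0,"dx":-0.14,"dy":0,"dz":0.61,"fingers":-1},{"rx":0,"ry":0,"rz":0,"dx":-0.14,"dy":0,"dz":0.61,"fingers":-1},{"rx":0,"ry":0,"rz":0,"dx":-0.14,"dy":0,"dz":0.3,"fingers":-1},{"rx":0,"ry":0,"rz":0,"dx":0,"dy":0,"dz":0,"fingers":-1},{"rx":0,"ry":0,"rz":0,"dx":0,"dy":0,"dz":0,"fingers":-1},{"rx":0,"ry":0,"rz":0,"dx":0,"dy":0,"dz":0,"fingers":-1}]'
python3 -c "
from h import *
grab('top','t2'); im,_=grab('scene','s2')
for i in range(4): s=sense(); print(s['position'].round(4))
cv2.imwrite('pics/s2c.png',cv2.resize(im[190:310,240:360,::-1],None,fx=5,fy=5,interpolation=cv2.INTER_CUBIC))"
```

```text
time_s: 13.03
position: [0.6061, -0.1015, 0.2546]
tcp_rot: [[1.0, -0.002, -0.004], [0.004, 0.0, 1.0], [-0.002, -1.0, 0.0]]
force: [0.1, -0.1, -2.3]
width: 0.0553
time_s: 14.2
position: [0.5478, 0.1414, 0.2553]
tcp_rot: [[1.0, -0.0, 0.0], [-0.0, -0.0, 1.0], [-0.0, -1.0, -0.0]]
force: [1.1, -0.3, -3.6]
width: 0.0557
[0.5481 0.1411 0.2554]
[0.5481 0.1411 0.2554]
[0.5481 0.1411 0.2554]
[0.5481 0.1411 0.2554]
```

View pics/s2c.png

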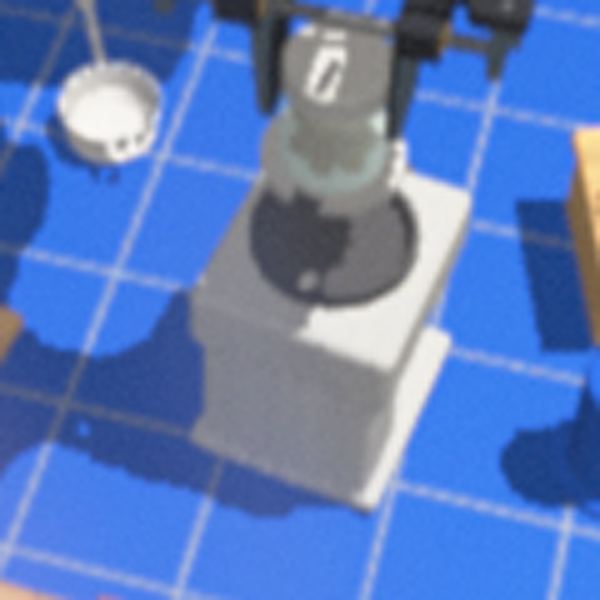

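The scene crop shows the jar upright over the dock, with the rib and the key (crop (312,283)) pointing the same way. I correct by +3.3 and +3.4 mm and descend.

```bash
python3 -m handwheel '[{"rx":0,"ry":0,"rz":0,"dx":0.08,"dy":0,"dz":0.085,"fingers":-1},{"rx":0,"ry":0,"rz":0,"dx":0,"dy":0.3,"dz":0,"fingers":-1},{"rx":0,"ry":0,"rz":0,"dx":0,"dy":0.3,"dz":0,"fingers":-1},{"rx":0,"ry":0,"rz":0,"dx":0,"dy":0.3,"dz":0,"fingers":-1},{"rx":0,"ry":0,"rz":0,"dx":0,"dy":0.1,"dz":0,"fingers":-1},{"rx":0,"ry":0,"rz":0,"dx":0,"dy":0,"dz":0,"fingers":-1},{"rx":0,"ry":0,"rz":0,"dx":0,"dy":0,"dz":0,"fingers":-1}]'
python3 -m handwheel '[{"rx":0,"ry":0,"rz":0,"dx":0,"dy":0.06,"dz":0,"fingers":-1},{"rx":0,"ry":0,"rz":0,"dx":0,"dy":0.06,"dz":0,"fingers":-1},{"rx":0,"ry":0,"rz":0,"dx":0,"dy":0.06,"dz":0,"fingers":-1},{"rx":0,"ry":0,"rz":0,"dx":0,"dy":0,"dz":0,"fingers":-1},{"rx":0,"ry":0,"rz":0,"dx":0,"dy":0,"dz":0,"fingers":-1}]'
```

```text
time_s: 14.88
position: [0.5515, 0.1452, 0.2158]
tcp_rot: [[1.0, 0.0, 0.0], [-0.0, -0.0, 1.0], [0.0, -1.0, -0.0]]
force: [0.4, -0.9, -4.2]
width: 0.0556
time_s: 15.3
position: [0.5511, 0.1453, 0.2083]
tcp_rot: [[1.0, -0.0, -0.0], [0.0, -0.0, 1.0], [-0.0, -1.0, -0.0]]
force: [-0.9, 0.1, -3.5]
width: 0.0558
```

```bash
python3 -m handwheel '[{"rx":0,"ry":0,"rz":0,"dx":0,"dy":0.05,"dz":-0.01,"fingers":-1},{"rx":0,"ry":0,"rz":0,"dx":0,"dy":0.05,"dz":0,"fingers":-1},{"rx":0,"ry":0,"rz":0,"dx":0,"dy":0,"dz":0,"fingers":-1},{"rx":0,"ry":0,"rz":0,"dx":0,"dy":0,"dz":0,"fingers":-1}]'
```

```text
time_s: 15.63
position: [0.5511, 0.1449, 0.2042]
tcp_rot: [[1.0, -0.0, -0.0], [0.0, -0.0, 1.0], [-0.0, -1.0, -0.0]]
force: [0.4, 1.1, -2.8]
width: 0.0557
```

No contact 4 mm below the key top, so the notch is over the key.

```bash
python3 -m handwheel '[{"rx":0,"ry":0,"rz":0,"dx":0,"dy":0.05,"dz":0,"fingers":-1},{"rx":0,"ry":0,"rz":0,"dx":0,"dy":0.05,"dz":0,"fingers":-1},{"rx":0,"ry":0,"rz":0,"dx":0,"dy":0.05,"dz":0,"fingers":-1},{"rx":0,"ry":0,"rz":0,"dx":0,"dy":0,"dz":0,"fingers":-1},{"rx":0,"ry":0,"rz":0,"dx":0,"dy":0,"dz":0,"fingers":-1}]'
```

```text
time_s: 16.05
position: [0.5511, 0.1449, 0.1982]
tcp_rot: [[1.0, -0.0, -0.0], [0.0, -0.0, 1.0], [-0.0, -1.0, -0.0]]
force: [-0.4, -0.1, -2.5]
width: 0.0555
```

```bash
python3 -m handwheel '[{"rx":0,"ry":0,"rz":0,"dx":0,"dy":0.02,"dz":0,"fingers":-1},{"rx":0,"ry":0,"rz":0,"dx":0,"dy":0.02,"dz":0,"fingers":-1},{"rx":0,"ry":0,"rz":0,"dx":0,"dy":0,"dz":0,"fingers":-1},{"rx":0,"ry":0,"rz":0,"dx":0,"dy":0,"dz":0,"fingers":-1}]'
```

```text
time_s: 16.38
position: [0.5512, 0.1449, 0.1981]
tcp_rot: [[1.0, 0.001, -0.0], [0.0, 0.0, 1.0], [0.001, -1.0, 0.0]]
force: [-9.4, -2.0, 20.2]
width: 0.0557
```

The jar reached the floor at TCP z = 0.1981, against 0.1983 expected. I release, rise and head for the tall jar, then check.

```bash
python3 -m handwheel '[{"rx":0,"ry":0,"rz":0,"dx":0,"dy":-0.03,"dz":0,"fingers":-1},{"rx":0,"ry":0,"rz":0,"dx":0,"dy":0,"dz":0,"fingers":0.35},{"rx":0,"ry":0,"rz":0,"dx":0,"dy":0,"dz":0,"fingers":0.6},{"rx":0,"ry":0,"rz":0,"dx":0,"dy":0,"dz":0,"fingers":1},{"rx":0,"ry":0,"rz":0,"dx":0,"dy":0,"dz":0,"fingers":1},{"rx":0,"ry":0,"rz":0,"dx":0,"dy":-0.3,"dz":0,"fingers":1},{"rx":0,"ry":0,"rz":0,"dx":0,"dy":-0.8,"dz":0,"fingers":1},{"rx":0,"ry":0,"rz":0,"dx":0,"dy":-0.8,"dz":0,"fingers":1},{"rx":0,"ry":0,"rz":0,"dx":-0.5,"dy":0,"dz":0.7,"fingers":1},{"rx":0,"ry":0,"rz":0,"dx":-0.5,"dy":0,"dz":0.7,"fingers":1},{"rx":0,"ry":0,"rz":0,"dx":-0.5,"dy":0,"dz":0.7,"fingers":1},{"rx":0,"ry":0,"rz":0,"dx":-0.5,"dy":0,"dz":0.7,"fingers":1},{"rx":0,"ry":0,"rz":0,"dx":-0.5,"dy":0,"dz":0.7,"fingers":1},{"rx":0,"ry":0,"rz":0,"dx":-0.5,"dy":0,"dz":0.7,"fingers":1},{"rx":0,"ry":0,"rz":0,"dx":-0.5,"dy":0,"dz":0.7,"fingers":1},{"rx":0,"ry":0,"rz":0,"dx":0,"dy":0,"dz":0,"fingers":1},{"rx":0,"ry":0,"rz":0,"dx":0,"dy":0,"dz":0,"fingers":1}]'
python3 - <<'E'
from h import *
im,d=grab('top','t3'); W=world('top',d)
for nm,c,z in(('mid',(.5514,.1445),.23),('squat',(.4475,-.3455),.072)):
    m=(abs(W[...,2]-z)<.006)&(np.hypot(W[...,0]-c[0],W[...,1]-c[1])<.045); p=W[m]; print(nm,m.sum(),np.median(p,0).round(4),p.mean(0).round(4))
a=im[160:240,205:295,::-1]; b=im[195:275,362:452,::-1]; cv2.imwrite('pics/c3.png',cv2.resize(np.hstack([a,b]),None,fx=4,fy=4,interpolation=cv2.INTER_CUBIC))
E
```

```text
time_s: 17.8
position: [0.4101, 0.3421, 0.2738]
tcp_rot: [[1.0, -0.0, -0.003], [0.003, -0.0, 1.0], [-0.0, -1.0, -0.0]]
force: [1.3, -0.5, 0.9]
width: 0.0914
mid 350 [0.5499 0.1434 0.2299] [0.5499 0.143  0.23  ]
squat 273 [ 0.4474 -0.3473  0.0717] [ 0.4481 -0.3471  0.0719]
```

View pics/c3.png

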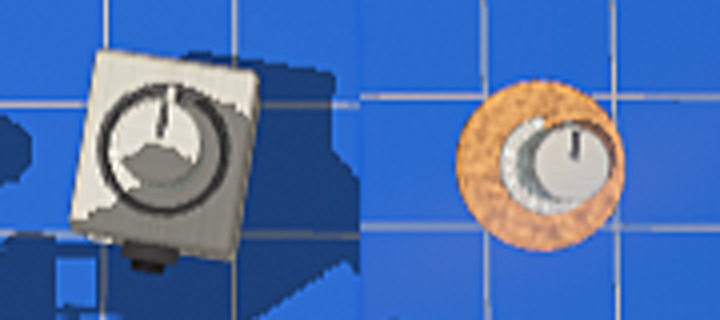

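The crop shows the middle jar in the collar with its rib at the key, lid height 0.230 (expected 0.230). The squat jar stands on the trivet. Next I grasp the tall jar.

```bash
python3 -m handwheel '[{"rx":0,"ry":0,"rz":0,"dx":-0.1,"dy":0.1,"dz":-0.07,"fingers":1},{"rx":0,"ry":0,"rz":0,"dx":0,"dy":0.6,"dz":0,"fingers":1},{"rx":0,"ry":0,"rz":0,"dx":0,"dy":0.6,"dz":0,"fingers":1},{"rx":0,"ry":0,"rz":0,"dx":0,"dy":0.6,"dz":0,"fingers":1},{"rx":0,"ry":0,"rz":0,"dx":0,"dy":0.6,"dz":0,"fingers":1},{"rx":0,"ry":0,"rz":0,"dx":0,"dy":0.6,"dz":0,"fingers":1},{"rx":0,"ry":0,"rz":0,"dx":0,"dy":0.6,"dz":0,"fingers":1},{"rx":0,"ry":0,"rz":0,"dx":0,"dy":0,"dz":0,"fingers":1},{"rx":0,"ry":0,"rz":0,"dx":0,"dy":0,"dz":0,"fingers":0.5},{"rx":0,"ry":0,"rz":0,"dx":0,"dy":0,"dz":0,"fingers":0.25},{"rx":0,"ry":0,"rz":0,"dx":0,"dy":0,"dz":0,"fingers":-1},{"rx":0,"ry":0,"rz":0,"dx":0,"dy":0,"dz":0,"fingers":-1},{"rx":0,"ry":0,"rz":0,"dx":0,"dy":0,"dz":0,"fingers":-1},{"rx":0,"ry":0,"rz":0,"dx":0,"dy":0,"dz":0,"fingers":-1},{"rx":0,"ry":0,"rz":0,"dx":0,"dy":0,"dz":0,"fingers":-1}]' 25
```

```text
time_s: 19.1
position: [0.4077, 0.3388, 0.1269]
tcp_rot: [[1.0, 0.002, -0.0], [0.0, 0.002, 1.0], [0.002, -1.0, 0.002]]
force: [-0.8, 2.5, 10.1]
width: 0.0554
```

```bash
python3 -m handwheel '[{"rx":0,"ry":0,"rz":0,"dx":0,"dy":-0.1,"dz":0,"fingers":-1},{"rx":0,"ry":0,"rz":0,"dx":0,"dy":-0.3,"dz":0,"fingers":-1},{"rx":0,"ry":0,"rz":0,"dx":0,"dy":-0.5,"dz":0,"fingers":-1},{"rx":0,"ry":0,"rz":0,"dx":0,"dy":-0.6,"dz":0,"fingers":-1},{"rx":0,"ry":0,"rz":0,"dx":0,"dy":-0.6,"dz":0,"fingers":-1},{"rx":0,"ry":0,"rz":0,"dx":0,"dy":-0.6,"dz":0,"fingers":-1},{"rx":0,"ry":0,"rz":0,"dx":0,"dy":-0.4,"dz":0,"fingers":-1},{"rx":0,"ry":0,"rz":0,"dx":0,"dy":0,"dz":0,"fingers":-1}]'
python3 -m handwheel '[{"rx":0,"ry":0,"rz":0,"dx":0,"dy":0,"dz":-0.3,"fingers":-1},{"rx":0,"ry":0,"rz":0,"dx":0,"dy":0,"dz":-0.6,"fingers":-1},{"rx":0,"ry":0,"rz":0,"dx":0,"dy":0,"dz":-0.6,"fingers":-1},{"rx":0,"ry":0,"rz":0,"dx":0,"dy":0,"dz":-0.6,"fingers":-1},{"rx":0,"ry":0,"rz":0,"dx":0,"dy":0,"dz":-0.6,"fingers":-1},{"rx":0,"ry":0,"rz":0,"dx":0,"dy":0,"dz":-0.6,"fingers":-1},{"rx":0,"ry":0,"rz":0,"dx":0,"dy":0,"dz":-0.6,"fingers":-1},{"rx":0,"ry":0,"rz":0,"dx":0,"dy":0,"dz":-0.6,"fingers":-1},{"rx":0,"ry":0,"rz":0,"dx":0,"dy":0,"dz":-0.6,"fingers":-1},{"rx":0,"ry":0,"rz":0,"dx":0,"dy":0,"dz":-0.6,"fingers":-1},{"rx":0,"ry":0,"rz":0,"dx":0,"dy":0,"dz":-0.6,"fingers":-1},{"rx":0,"ry":0,"rz":0,"dx":0,"dy":0,"dz":-0.6,"fingers":-1},{"rx":0,"ry":0,"rz":0,"dx":0,"dy":0,"dz":-0.6,"fingers":-1},{"rx":0,"ry":0,"rz":0,"dx":0,"dy":0,"dz":-0.6,"fingers":-1},{"rx":0,"ry":0,"rz":0,"dx":0.2,"dy":0,"dz":-0.6,"fingers":-1},{"rx":0,"ry":0,"rz":0,"dx":0.2,"dy":0,"dz":-0.6,"fingers":-1},{"rx":0,"ry":0,"rz":0,"dx":0.2,"dy":0,"dz":-0.6,"fingers":-1},{"rx":0,"ry":0,"rz":0,"dx":0.2,"dy":0,"dz":-0.6,"fingers":-1},{"rx":0,"ry":0,"rz":0,"dx":0.2,"dy":0,"dz":-0.6,"fingers":-1},{"rx":0,"ry":0,"rz":0,"dx":0.2,"dy":0,"dz":-0.3,"fingers":-1}]'
python3 -m handwheel '[{"rx":0,"ry":0,"rz":0,"dx":0.4,"dy":0,"dz":0,"fingers":-1},{"rx":0,"ry":0,"rz":0,"dx":0.5,"dy":0,"dz":0,"fingers":-1},{"rx":0,"ry":0,"rz":0,"dx":0.5,"dy":0,"dz":0,"fingers":-1},{"rx":0,"ry":0,"rz":0,"dx":0.5,"dy":0,"dz":0,"fingers":-1},{"rx":0,"ry":0,"rz":0,"dx":0.5,"dy":0,"dz":0,"fingers":-1},{"rx":0,"ry":0,"rz":0,"dx":0.5,"dy":0,"dz":0,"fingers":-1},{"rx":0,"ry":0,"rz":0,"dx":0.5,"dy":0,"dz":0,"fingers":-1},{"rx":0,"ry":0,"rz":0,"dx":0.3,"dy":0,"dz":0,"fingers":-1},{"rx":0,"ry":0,"rz":0,"dx":0,"dy":0,"dz":0,"fingers":-1},{"rx":0,"ry":0,"rz":0,"dx":0,"dy":0,"dz":0,"fingers":-1}]'
python3 - <<'E'
from h import *
grab('top','t4'); im=cv2.imread('pics/t4.png'); W=world('top',np.load('pics/t4.npy')); hsv=cv2.cvtColor(im,cv2.COLOR_BGR2HSV)
u,v,R=183,250,36; b=np.zeros((420,560),np.uint8); b[v-R:v+R,u-R:u+R]=1
w=(hsv[...,0]>8)&(hsv[...,0]<24)&(hsv[...,1]>80)&(b>0)&(abs(W[...,2]-.07)<.008)
r=cv2.minAreaRect(cv2.findNonZero(w.astype(np.uint8))); P=[ray('top',*x,.07) for x in cv2.boxPoints(r)]
print('tall board',np.mean(P,0).round(4),np.linalg.norm(P[0]-P[1]),np.linalg.norm(P[1]-P[2]),'depth mean',W[w].mean(0).round(4)); print(sense()['position'])
E
```

```text
time_s: 19.77
position: [0.408, 0.3386, 0.253]
tcp_rot: [[1.0, 0.004, -0.0], [0.0, 0.002, 1.0], [0.004, -1.0, 0.002]]
force: [1.6, 0.6, -3.8]
width: 0.0554
time_s: 21.43
position: [0.4543, -0.1203, 0.2485]
tcp_rot: [[1.0, -0.002, 0.001], [-0.001, 0.0, 1.0], [-0.002, -1.0, 0.0]]
force: [-0.7, 0.6, -3.1]
width: 0.0557
time_s: 22.27
position: [0.6025, -0.1175, 0.2483]
tcp_rot: [[1.0, -0.003, -0.001], [0.001, 0.001, 1.0], [-0.003, -1.0, 0.001]]
force: [-0.9, 0.5, -3.8]
width: 0.056
tall board [0.4039 0.3287 0.07  ] 0.11969179916785519 0.11726533671340383 depth mean [0.4037 0.3288 0.0695]
[ 0.60209474 -0.11751991  0.24865217]
```

```bash
python3 -m handwheel '[{"rx":0,"ry":0,"rz":0,"dx":0.11,"dy":0,"dz":0.15,"fingers":-1},{"rx":0,"ry":0,"rz":0,"dx":0,"dy":0.3,"dz":0,"fingers":-1},{"rx":0,"ry":0,"rz":0,"dx":0,"dy":0.6,"dz":0,"fingers":-1},{"rx":0,"ry":0,"rz":0,"dx":0,"dy":0.6,"dz":0,"fingers":-1},{"rx":0,"ry":0,"rz":0,"dx":0,"dy":0.6,"dz":0,"fingers":-1},{"rx":0,"ry":0,"rz":0,"dx":0,"dy":0.6,"dz":0,"fingers":-1},{"rx":0,"ry":0,"rz":0,"dx":0,"dy":0.6,"dz":0,"fingers":-1},{"rx":0,"ry":0,"rz":0,"dx":0,"dy":0.4,"dz":0,"fingers":-1},{"rx":0,"ry":0,"rz":0,"dx":0,"dy":0.2,"dz":0,"fingers":-1},{"rx":0,"ry":0,"rz":0,"dx":0,"dy":0.1,"dz":0,"fingers":-1},{"rx":0,"ry":0,"rz":0,"dx":0,"dy":0.1,"dz":0,"fingers":-1},{"rx":0,"ry":0,"rz":0,"dx":0,"dy":0.05,"dz":0,"fingers":-1},{"rx":0,"ry":0,"rz":0,"dx":0,"dy":0,"dz":0,"fingers":-1},{"rx":0,"ry":0,"rz":0,"dx":0,"dy":0,"dz":0,"fingers":-1}]'
```

```text
time_s: 23.48
position: [0.608, -0.112, 0.0847]
tcp_rot: [[1.0, 0.001, -0.0], [0.0, -0.0, 1.0], [0.001, -1.0, -0.0]]
force: [0.3, 0.2, -3.4]
width: 0.0558
```

```bash
python3 -m handwheel '[{"rx":0,"ry":0,"rz":0,"dx":-0.02,"dy":0.08,"dz":0.01,"fingers":-1},{"rx":0,"ry":0,"rz":0,"dx":0,"dy":0.06,"dz":0,"fingers":-1},{"rx":0,"ry":0,"rz":0,"dx":0,"dy":0.04,"dz":0,"fingers":-1},{"rx":0,"ry":0,"rz":0,"dx":0,"dy":0.03,"dz":0,"fingers":-1},{"rx":0,"ry":0,"rz":0,"dx":0,"dy":0,"dz":0,"fingers":-1},{"rx":0,"ry":0,"rz":0,"dx":0,"dy":0,"dz":0,"fingers":-1}]'
```

```text
time_s: 23.98
position: [0.6068, -0.1115, 0.0767]
tcp_rot: [[1.0, 0.001, -0.0], [0.0, -0.0, 1.0], [0.001, -1.0, -0.0]]
force: [-7.1, 1.4, 17.4]
width: 0.0557
```

```bash
python3 -m handwheel '[{"rx":0,"ry":0,"rz":0,"dx":0,"dy":-0.02,"dz":0,"fingers":-1},{"rx":0,"ry":0,"rz":0,"dx":0,"dy":0,"dz":0,"fingers":0.35},{"rx":0,"ry":0,"rz":0,"dx":0,"dy":0,"dz":0,"fingers":0.6},{"rx":0,"ry":0,"rz":0,"dx":0,"dy":0,"dz":0,"fingers":1},{"rx":0,"ry":0,"rz":0,"dx":0,"dy":0,"dz":0,"fingers":1},{"rx":0,"ry":0,"rz":0,"dx":0,"dy":-0.3,"dz":0,"fingers":1},{"rx":0,"ry":0,"rz":0,"dx":0,"dy":-0.8,"dz":0,"fingers":1},{"rx":0,"ry":0,"rz":0,"dx":0,"dy":-0.8,"dz":0,"fingers":1},{"rx":0,"ry":0,"rz":0,"dx":0,"dy":-0.6,"dz":0,"fingers":1},{"rx":0,"ry":0,"rz":0,"dx":-0.44,"dy":0,"dz":-0.65,"fingers":1},{"rx":0,"ry":0,"rz":0,"dx":-0.44,"dy":0,"dz":-0.65,"fingers":1},{"rx":0,"ry":0,"rz":0,"dx":-0.44,"dy":0,"dz":-0.65,"fingers":1},{"rx":0,"ry":0,"rz":0,"dx":-0.44,"dy":0,"dz":-0.65,"fingers":1},{"rx":0,"ry":0,"rz":0,"dx":-0.44,"dy":0,"dz":-0.65,"fingers":1},{"rx":0,"ry":0,"rz":0,"dx":-0.44,"dy":0,"dz":-0.65,"fingers":1},{"rx":0,"ry":0,"rz":0,"dx":-0.44,"dy":0,"dz":-0.65,"fingers":1},{"rx":0,"ry":0,"rz":0,"dx":-0.44,"dy":0,"dz":-0.65,"fingers":1},{"rx":0,"ry":0,"rz":0,"dx":-0.44,"dy":0,"dz":-0.65,"fingers":1},{"rx":0,"ry":0,"rz":0,"dx":0,"dy":0,"dz":0,"fingers":1},{"rx":0,"ry":0,"rz":0,"dx":0,"dy":0,"dz":0,"fingers":1}]'
python3 - <<'E'
from h import *
im,d=grab('top','t5'); W=world('top',d)
for nm,c,z in(('mid',(.5514,.1445),.23),('tall',(.606,-.1115),.108)):
    m=(abs(W[...,2]-z)<.006)&(np.hypot(W[...,0]-c[0],W[...,1]-c[1])<.045); p=W[m]; print(nm,m.sum(),np.median(p,0).round(4),p.mean(0).round(4))
E
```

```text
time_s: 25.65
position: [0.4478, -0.3468, 0.1771]
tcp_rot: [[1.0, 0.001, 0.002], [-0.002, -0.0, 1.0], [0.001, -1.0, -0.0]]
force: [-0.0, 2.1, 0.2]
width: 0.0908
mid 350 [0.549  0.1433 0.23  ] [0.5497 0.1432 0.2299]
tall 278 [ 0.6041 -0.113   0.1079] [ 0.604  -0.1132  0.108 ]
```

The tall jar stands on the low stand, lid height 0.108 as expected. Next I pick up the squat jar.

```bash
python3 -m handwheel '[{"rx":0,"ry":0,"rz":0,"dx":0,"dy":0.6,"dz":0,"fingers":1},{"rx":0,"ry":0,"rz":0,"dx":0,"dy":0.6,"dz":0,"fingers":1},{"rx":0,"ry":0,"rz":0,"dx":0,"dy":0.6,"dz":0,"fingers":1},{"rx":0,"ry":0,"rz":0,"dx":0,"dy":0.6,"dz":0,"fingers":1},{"rx":0,"ry":0,"rz":0,"dx":0,"dy":0.6,"dz":0,"fingers":1},{"rx":0,"ry":0,"rz":0,"dx":0,"dy":0.3,"dz":0,"fingers":1},{"rx":0,"ry":0,"rz":0,"dx":0,"dy":0.1,"dz":0,"fingers":1},{"rx":0,"ry":0,"rz":0,"dx":0,"dy":0,"dz":0,"fingers":1},{"rx":0,"ry":0,"rz":0,"dx":0,"dy":0,"dz":0,"fingers":0.5},{"rx":0,"ry":0,"rz":0,"dx":0,"dy":0,"dz":0,"fingers":0.25},{"rx":0,"ry":0,"rz":0,"dx":0,"dy":0,"dz":0,"fingers":-1},{"rx":0,"ry":0,"rz":0,"dx":0,"dy":0,"dz":0,"fingers":-1},{"rx":0,"ry":0,"rz":0,"dx":0,"dy":0,"dz":0,"fingers":-1},{"rx":0,"ry":0,"rz":0,"dx":0,"dy":0,"dz":0,"fingers":-1},{"rx":0,"ry":0,"rz":0,"dx":0,"dy":0,"dz":0,"fingers":-1}]' 20
```

```text
time_s: 26.95
position: [0.4486, -0.3457, 0.0407]
tcp_rot: [[1.0, 0.0, -0.0], [0.0, -0.0, 1.0], [0.0, -1.0, -0.0]]
force: [-0.4, 1.2, 6.2]
width: 0.0552
```

```bash
python3 -m handwheel '[{"rx":0,"ry":0,"rz":0,"dx":0,"dy":-0.1,"dz":0,"fingers":-1},{"rx":0,"ry":0,"rz":0,"dx":0,"dy":-0.3,"dz":0,"fingers":-1},{"rx":0,"ry":0,"rz":0,"dx":0,"dy":-0.6,"dz":0,"fingers":-1},{"rx":0,"ry":0,"rz":0,"dx":-0.28,"dy":-0.6,"dz":0,"fingers":-1},{"rx":0,"ry":0,"rz":0,"dx":-0.28,"dy":-0.6,"dz":0,"fingers":-1},{"rx":0,"ry":0,"rz":0,"dx":-0.28,"dy":-0.6,"dz":0,"fingers":-1},{"rx":0,"ry":0,"rz":0,"dx":-0.28,"dy":-0.6,"dz":0,"fingers":-1},{"rx":0,"ry":0,"rz":0,"dx":0,"dy":-0.6,"dz":0.2,"fingers":-1},{"rx":0,"ry":0,"rz":0,"dx":0,"dy":-0.2,"dz":0.4,"fingers":-1},{"rx":0,"ry":0,"rz":0,"dx":0,"dy":0,"dz":0.6,"fingers":-1},{"rx":0,"ry":0,"rz":0,"dx":0,"dy":0,"dz":0.6,"fingers":-1},{"rx":0,"ry":0,"rz":0,"dx":0,"dy":0,"dz":0.6,"fingers":-1},{"rx":0,"ry":0,"rz":0,"dx":0,"dy":0,"dz":0.6,"fingers":-1},{"rx":0,"ry":0,"rz":0,"dx":0,"dy":0,"dz":0.6,"fingers":-1},{"rx":0,"ry":0,"rz":0,"dx":0,"dy":0,"dz":0.6,"fingers":-1},{"rx":0,"ry":0,"rz":0,"dx":0,"dy":0,"dz":0.6,"fingers":-1},{"rx":0,"ry":0,"rz":0,"dx":0,"dy":0,"dz":0.6,"fingers":-1},{"rx":0,"ry":0,"rz":0,"dx":0,"dy":0,"dz":0.6,"fingers":-1},{"rx":0,"ry":0,"rz":0,"dx":0,"dy":0,"dz":0.6,"fingers":-1}]'
python3 -m handwheel '[{"rx":0,"ry":0,"rz":0,"dx":0,"dy":0,"dz":0.6,"fingers":-1},{"rx":0,"ry":0,"rz":0,"dx":0,"dy":0,"dz":0.6,"fingers":-1},{"rx":0,"ry":0,"rz":0,"dx":0,"dy":0,"dz":0.6,"fingers":-1},{"rx":0,"ry":0,"rz":0,"dx":0,"dy":0,"dz":0.6,"fingers":-1},{"rx":0,"ry":0,"rz":0,"dx":0,"dy":0,"dz":0.6,"fingers":-1},{"rx":0,"ry":0,"rz":0,"dx":0,"dy":0,"dz":0.6,"fingers":-1},{"rx":0,"ry":0,"rz":0,"dx":0,"dy":0,"dz":0.6,"fingers":-1},{"rx":0,"ry":0,"rz":0,"dx":0,"dy":0,"dz":0.6,"fingers":-1},{"rx":0,"ry":0,"rz":0,"dx":0,"dy":0,"dz":0.6,"fingers":-1},{"rx":0,"ry":0,"rz":0,"dx":0,"dy":0,"dz":0.6,"fingers":-1},{"rx":0,"ry":0,"rz":0,"dx":0,"dy":0,"dz":0.6,"fingers":-1},{"rx":0,"ry":0,"rz":0,"dx":0,"dy":0,"dz":0.6,"fingers":-1},{"rx":0,"ry":0,"rz":0,"dx":0,"dy":0,"dz":0.6,"fingers":-1},{"rx":0,"ry":0,"rz":0,"dx":0,"dy":0,"dz":0.6,"fingers":-1},{"rx":0,"ry":0,"rz":0,"dx":0,"dy":0,"dz":0.6,"fingers":-1},{"rx":0,"ry":0,"rz":0,"dx":0,"dy":0,"dz":0.4,"fingers":-1},{"rx":0,"ry":0,"rz":0,"dx":0,"dy":0,"dz":0.2,"fingers":-1},{"rx":0,"ry":0,"rz":0,"dx":0,"dy":0,"dz":0,"fingers":-1},{"rx":0,"ry":0,"rz":0,"dx":0,"dy":0,"dz":0,"fingers":-1}]'
```

```text
time_s: 28.53
position: [0.4028, -0.0795, 0.2078]
tcp_rot: [[1.0, -0.001, -0.001], [0.001, 0.0, 1.0], [-0.001, -1.0, 0.0]]
force: [0.2, -0.3, -1.5]
width: 0.0554
time_s: 30.12
position: [0.4028, 0.3022, 0.2079]
tcp_rot: [[1.0, -0.001, -0.001], [0.001, -0.001, 1.0], [-0.001, -1.0, -0.001]]
force: [0.6, -0.0, -2.2]
width: 0.0554
```

```bash
python3 -m handwheel '[{"rx":0,"ry":0,"rz":0,"dx":0.03,"dy":0,"dz":0.33,"fingers":-1},{"rx":0,"ry":0,"rz":0,"dx":0,"dy":0,"dz":0.33,"fingers":-1},{"rx":0,"ry":0,"rz":0,"dx":0,"dy":0.3,"dz":0,"fingers":-1},{"rx":0,"ry":0,"rz":0,"dx":0,"dy":0.6,"dz":0,"fingers":-1},{"rx":0,"ry":0,"rz":0,"dx":0,"dy":0.6,"dz":0,"fingers":-1},{"rx":0,"ry":0,"rz":0,"dx":0,"dy":0.4,"dz":0,"fingers":-1},{"rx":0,"ry":0,"rz":0,"dx":0,"dy":0.3,"dz":0,"fingers":-1},{"rx":0,"ry":0,"rz":0,"dx":0,"dy":0.15,"dz":0,"fingers":-1},{"rx":0,"ry":0,"rz":0,"dx":0,"dy":0.1,"dz":0,"fingers":-1},{"rx":0,"ry":0,"rz":0,"dx":0,"dy":0,"dz":0,"fingers":-1},{"rx":0,"ry":0,"rz":0,"dx":0,"dy":0,"dz":0,"fingers":-1}]'
```

```text
time_s: 31.03
position: [0.405, 0.3291, 0.1108]
tcp_rot: [[1.0, 0.001, -0.0], [0.0, 0.0, 1.0], [0.001, -1.0, 0.0]]
force: [-0.2, -0.4, -1.9]
width: 0.0555
```

```bash
python3 -m handwheel '[{"rx":0,"ry":0,"rz":0,"dx":-0.02,"dy":0.08,"dz":0,"fingers":-1},{"rx":0,"ry":0,"rz":0,"dx":0,"dy":0.06,"dz":0,"fingers":-1},{"rx":0,"ry":0,"rz":0,"dx":0,"dy":0.04,"dz":0,"fingers":-1},{"rx":0,"ry":0,"rz":0,"dx":0,"dy":0.03,"dz":0,"fingers":-1},{"rx":0,"ry":0,"rz":0,"dx":0,"dy":0,"dz":0,"fingers":-1},{"rx":0,"ry":0,"rz":0,"dx":0,"dy":0,"dz":0,"fingers":-1}]'
```

```text
time_s: 31.53
position: [0.404, 0.329, 0.1025]
tcp_rot: [[1.0, 0.001, -0.0], [0.0, 0.0, 1.0], [0.001, -1.0, 0.0]]
force: [-1.9, -0.4, 8.8]
width: 0.0555
```

Contact at the expected height. I release, rise and retreat, then check.

```bash
python3 -m handwheel '[{"rx":0,"ry":0,"rz":0,"dx":0,"dy":0,"dz":0,"fingers":0.35},{"rx":0,"ry":0,"rz":0,"dx":0,"dy":0,"dz":0,"fingers":0.6},{"rx":0,"ry":0,"rz":0,"dx":0,"dy":0,"dz":0,"fingers":1},{"rx":0,"ry":0,"rz":0,"dx":0,"dy":0,"dz":0,"fingers":1},{"rx":0,"ry":0,"rz":0,"dx":0,"dy":-0.3,"dz":0,"fingers":1},{"rx":0,"ry":0,"rz":0,"dx":0,"dy":-0.8,"dz":0,"fingers":1},{"rx":0,"ry":0,"rz":0,"dx":0,"dy":-0.8,"dz":0,"fingers":1},{"rx":0,"ry":0,"rz":0,"dx":0,"dy":-0.8,"dz":0,"fingers":1},{"rx":0,"ry":0,"rz":0,"dx":0,"dy":-0.8,"dz":0,"fingers":1},{"rx":0,"ry":0,"rz":0,"dx":-0.5,"dy":0,"dz":0.6,"fingers":1},{"rx":0,"ry":0,"rz":0,"dx":-0.5,"dy":0,"dz":0.6,"fingers":1},{"rx":0,"ry":0,"rz":0,"dx":-0.5,"dy":0,"dz":0.6,"fingers":1},{"rx":0,"ry":0,"rz":0,"dx":-0.5,"dy":0,"dz":0.6,"fingers":1},{"rx":0,"ry":0,"rz":0,"dx":-0.5,"dy":0,"dz":0.6,"fingers":1},{"rx":0,"ry":0,"rz":0,"dx":-0.5,"dy":0,"dz":0.6,"fingers":1},{"rx":0,"ry":0,"rz":0,"dx":-0.5,"dy":0,"dz":0.6,"fingers":1},{"rx":0,"ry":0,"rz":0,"dx":-0.5,"dy":0,"dz":0.6,"fingers":1},{"rx":0,"ry":0,"rz":0,"dx":0,"dy":0,"dz":0,"fingers":1},{"rx":0,"ry":0,"rz":0,"dx":0,"dy":0,"dz":0,"fingers":1}]'
python3 - <<'E'
from h import *
im,d=grab('top','t6'); W=world('top',d)
for nm,c,z in(('mid',(.5514,.1445),.23),('tall',(.606,-.1115),.108),('squat',(.404,.329),.134)):
    m=(abs(W[...,2]-z)<.006)&(np.hypot(W[...,0]-c[0],W[...,1]-c[1])<.045); p=W[m]; print(nm,m.sum(),np.median(p,0).round(4),p.mean(0).round(4))
from rib import rib
rib('t6','top',(.5505,.1437),.23,.022)
cv2.imwrite('pics/t6c.png',cv2.resize(im[110:320,110:440,::-1],None,fx=2.4,fy=2.4,interpolation=cv2.INTER_CUBIC))
E
```

```text
time_s: 33.12
position: [0.2427, 0.5216, 0.2416]
tcp_rot: [[1.0, -0.0, -0.003], [0.003, -0.0, 1.0], [-0.0, -1.0, -0.0]]
force: [0.6, -0.0, 0.1]
width: 0.0908
mid 348 [0.5509 0.1434 0.2299] [0.5498 0.1431 0.2299]
tall 277 [ 0.6041 -0.1131  0.1083] [ 0.6042 -0.1132  0.1082]
squat 303 [0.4034 0.3259 0.1332] [0.4032 0.326  0.1333]
t6 top centroid 0.013 -0.0031 dir -13.4 axis -11.1 bg 221.3754
```

View pics/t6c.png

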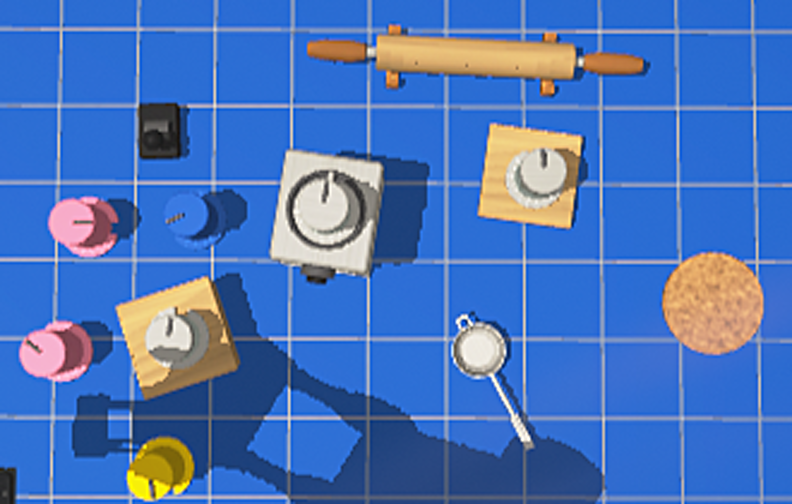

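The final view shows all three jars upright on their goals: the middle jar at (327,208), the tall at (543,172), the squat at (175,337). The rolling pin, strainer and switch look unmoved, the trivet is empty, and the gripper is clear. The middle jar's rib, re-centred on its lid, points to about -10.5°, against -8.5° for the dock. That is within the 0.1 rad play.

```bash
python3 -c "
from cell import *
sign_off()"
```

```text
the job is handed in; nothing more can be done
```

I moved the jars round by one place and handed the job in at about 33 s. I parked the squat jar on the trivet, put the middle jar on the dispenser, moved the tall jar to the low stand, then moved the squat jar to the tall stand.

| Jar | Lid height, measured | Lid height, expected | Off centre by camera |
|---|---|---|---|
| Middle, on the dispenser | 0.230 m | 0.230 m | within 2 mm |
| Tall, on the low stand | 0.108 m | 0.108 m | about 2–3 mm |
| Squat, on the tall stand | 0.133 m | 0.134 m | about 3 mm |

- **Seating:** the middle jar passed the key without contact and touched down at the height of the dock floor.
- **Forces and bystanders:** contact forces read between moves stayed at about 22 N or less. The rolling pin, tea strainer and fan switch looked unmoved in the last picture. The gripper is open and clear of everything.
- **Disagreements:** readings of the middle jar's notch direction ranged from -10° to -13°, against about -8.5° for the dock. The best reading, about -10.5°, is within the 0.1 rad play. An early fit of the dock's collar ring was about 3 mm off because of shading, so I did not use it.

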